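# Open the notions case and unscrew the button jar

### The arm

A 6-joint arm with a two-finger parallel gripper is mounted at the origin on the work surface. World frame = base frame: x ahead of the robot, y to its left, z up, the work surface at z = 0. Lengths are in m, angles in rad, forces in N, time in s.
With the tool pointing down it reaches from about 0.25 to 0.775 m from the base axis. Payload 4 kg.
Tool frame: the origin (TCP) lies at the very end of the fingers, on their centre line; the grasp point (between the pads) lies 19 mm behind it (tcp_to_grasp is the distance from the TCP to the grasp point, in m); z points along the fingers, y is the line along which they close (so a half turn about z gives the same grasp; the last joint's range is limited). The gripper opens to 94 mm and grips with 3 to 60 N. Pads are 16 mm wide; open, the fingers measure 119 mm over their backs; the gripper's body (75 mm by 177 mm) begins 78 mm behind the grasp point.
Start: joints at [1.203, 0.087, 1.371, -0, 1.684, -0.103], TCP at [0.144, 0.531, 0.206] pointing down, gripper open.
Joint ranges: [-3.1, 3.1], [-0.76, 2.03], [0.27, 2.55], [-1.08, 4.22], [0.17, 2.65], [-2.57, 2.57]. Speed limits (rad/s): [2.79, 2.79, 3.14, 3.14, 3.14, 3.14].

### API

Orientations are given as [roll, pitch, yaw] about the fixed x, y, z axes, in that order (R = Rz(yaw) Ry(pitch) Rx(roll)).
In Python, from bench import * gives the robot as it stands.
- The arm moves only by the tool creep_tool, called after "Emit:" as name(argument=value, ...) on one line, values as JSON. Schema: {"type":"object","properties":{"steps":{"type":"array","items":{"type":"object","properties":{"aperture":{"type":"number"},"trans":{"type":"array","items":{"type":"number"},"minItems":3,"maxItems":3},"twist":{"type":"number"}},"additionalProperties":false,"required":["aperture"]},"minItems":1,"maxItems":20},"only":{"type":"string"},"quiet":{"type":"boolean"},"lines":{"type":"string"}},"required":["steps"],"additionalProperties":false}. steps is a list of rows, 1 to 20 of them, each an object with the fields aperture (the finger opening in m), trans (a list: dx, dy, dz in normalised numbers (1 is 0.8 m)), twist (a turn about the tool's z in shares of 2 rad (1.0 is 2 rad)); a field left out counts as zero (the opening has to be given); each row shifts and turns the commanded pose from where the row before left it, along the tool's axes as they then stand; what a row does not reach is not made up. A row lasts 1/12 s, in which the tool goes at most 0.0417 m and 0.125 rad, less where a joint would pass 70% of its speed; a pose out of reach is approached as far as the arm can. The fingers move at their own pace and stop on an object; the grip force is fixed at half the most. Time passes only in rows, so rows that do not move let the fingers close. The tool returns the time, the measured TCP pose, the force, the opening and the grip force at its end. only (a regular expression) keeps the lines of the reply that match it, lines (a string "A,B") keeps lines A to B, and quiet returns only ok. Input that does not fit is refused with a message, and nothing moves.
- get_obs(): the state, without advancing time (a new reading comes with each control period).
- snapshot(name): name is "side" or "top" or "wrist"; returns a dict with "color" (384x512x3 uint8, blue, green, red), "fx", "fy", "cx", "cy" (pixels), "extrinsics" (4x4, takes a point from world to camera coordinates). Camera axes: x right, y down, z forward; pixel columns grow to the right and rows downward; lengths in m; the calibration is good to about 2 mm. A picture is of the moment at which its call begins. There is no depth.
- close_job(): hands the job in; it is judged then, once.
The state is a dict: "time": time; "joint_positions": joint angles; "qvel": joint speeds; "joint_torque": joint torques, N m; "tool_pos": TCP position; "ee_rot": TCP orientation; "wrist_force": force on the tool from outside, world axes, zero at the start; "wrist_torque": the same for the moment, N m; "width": finger opening in m; "finger_force": force on a finger pad.
Only numpy, scipy, OpenCV 4.12 (cv2) and the standard library are available. Lean on these libraries where they do the work, as an engineer would, in place of code of your own. Each camera call takes 0.05 s, during which the arm holds its last target. There are 200 camera calls.

### The job

Lift the lid of the wooden notions case fully open and ease it gently back until it rests on its stop. Then unscrew the tight cap of the square glass button jar until its threads let go, leaving the jar seated upright in its nest block inside the case. Finish with the gripper still holding the cap level, just above the jar's mouth and clear of it (a finger's width or so), without letting go; leave the other things on the counter alone.

Things in the scene. Friction and masses are not known exactly. Their poses are not given: they have to be found in the camera images.
- case: Fixed open-topped wooden case on the counter, outside 164 (its x) x 260 (its y) x 92 mm high, walls and floor 6 mm. Origin: centre of its underside; -x side is the front, +x side carries the hinge; z up. The nest block with the jar stands near the middle of its floor, up to 50 mm off along y, hidden while the lid is shut.
- lid (a joint): Hinge of the case's wooden lid (164 x 260 x 10 mm, 0.22 kg, moves easily, no spring): 0 shut, grows as the front edge lifts, stop at 1.75 rad (a little back past upright). Let go below about 1.5 rad it falls shut, above about 1.65 it falls onto its stop.
- lid_tongue (a point): Grip point on the lid's brass pull tongue: bar 18 mm wide (along the hinge), 6 mm thick, sticking out 47 mm from the middle of the lid's front edge. The point is 32 mm out, at mid-thickness: with the lid shut 97 mm above the counter, 196 mm from the hinge line and 5 mm above it. x to the hinge, y along it, z out of the lid's top. Pinched across its width it pivots between the pads as it swings.
- lid_hinge (a point): Fixed point in the middle of the lid's hinge line, 92 mm above the counter at the top of the case's far wall, 82 mm from the case's centre; axes as the case's, y along the hinge; positive lid rotation is right-handed about +y.
- nest: Fixed light wooden block 90 x 90 x 26 mm on the case's floor, aligned with the case, with a 60 mm square pocket 20 mm deep that keeps the jar from turning. Origin: centre of its underside (6 mm above the counter); z up. The pocket's floor is 6 mm above the origin.
- jar: Loose glass jar of buttons, about 0.5 kg: square body 58 x 58 x 46 mm, then a round threaded neck (41 mm over the thread). Origin: centre of its underside, 12 mm above the counter when seated; z up. It stands in the nest's pocket with 1 mm play per side: the pocket stops it turning, but pulling up before the thread is free lifts it out.
- jar_mouth (a point): Centre of the jar's mouth, the top of its springy rubber seal when uncapped, 69 mm above the jar's origin, axes as the jar's. Two-start thread: between 1.9 and 2.7 rad of turn the cap's two inner tabs stand in the gaps and it lifts straight off; near 2.9 rad they meet the next thread. The seal presses the tight cap up: up to 0.5 N m to start, less as it rises.
- cap: Knurled round aluminium screw cap, 50 mm across, 16 mm high, 40 g. Origin: centre of its lower edge; z up. Tight, this edge is 54 mm above the jar's origin (66 above the counter, 8 above the jar's shoulder), its x as the jar's x. Right-hand thread: unscrews counterclockwise from above, rises 11.5 mm per turn, is free from 1.85 to 2.7 rad of turn (see jar_mouth). Left half turned, it stays.
- clamp_block: Bystander, loose: small steel C-clamp holding a brass buckle on a wooden block, 90 x 83 x 101 mm. Origin: under the wooden block's centre.
- pencil_pot: Bystander, loose: stoneware pot 76 mm across, 95 mm high, pencils up to about 165 mm. Origin: centre of its underside.
- seam_gauge: Bystander, loose: flat aluminium seam gauge 150 x 22 x 4 mm with a slider. Origin: centre of its underside, x along its length.
- button: Bystander, loose: ivory-coloured resin button, 32 mm across, 6 mm thick. Origin: centre of its underside.

How it is judged:
By the outcome, as a careful person would: the job done as asked, in the order asked, and still so for the second after the job is handed in, while the arm keeps its last pose, push and grip.
It also fails if it takes over 58 s, if anything falls off the work surface, if the arm or the gripper's body presses on something with over 40 N, if the wrist force passes 120 N, or if a joint passes its speed limit or range.

## Working session

There is one attempt and no reset: what is moved stays moved. The work goes in short steps, Python scripts to look and compute and a tool call to move; the robot and the scene stay as the last step left them, time stands still between calls to the robot, and variables do not carry over. Pictures are saved under pics/ and viewed, at most 10 in all, crops included, and the job is handed in when it is done.

```bash
mkdir -p pics; ls; python3 - <<'E'
from bench import *
import cv2,numpy as np
for n in ["side","top"]:
    s=snapshot(n); cv2.imwrite(f"pics/{n}0.png",s["color"]); print(n,s["fx"],s["fy"],s["cx"],s["cy"]); print(np.round(s["extrinsics"],4).tolist())
o=get_obs(); print(o)
E
```

```text
pics
side 444.119048738616 444.119048738616 251.64753099991265 188.00848629436575
[[-0.9982, -0.0596, -0.0107, 0.5089], [-0.0372, 0.7438, -0.6674, 0.0649], [0.0478, -0.6657, -0.7446, 1.1558], [0.0, 0.0, 0.0, 1.0]]
top 379.6001413886115 379.6001413886115 253.8864000035042 188.79303744969022
[[0.011, -0.9999, 0.0124, -0.0105], [-0.9845, -0.013, -0.1746, 0.5324], [0.1748, -0.0103, -0.9846, 1.0699], [0.0, 0.0, 0.0, 1.0]]
{'time': 0.1, 'joint_positions': array([ 1.20291693e+00,  8.78910713e-02,  1.37207204e+00, -4.81027945e-06,
        1.68358550e+00, -1.03101862e-01]), 'qvel': array([ 0.00066095, -0.00188595, -0.00411494,  0.00030702, -0.00025004,
       -0.00037554]), 'joint_torque': array([ 2.10446909e-03, -3.41252410e+01, -3.03301084e+01,  7.19714141e-02,
        3.04806617e-02, -8.61293688e-05]), 'tool_pos': array([0.14376567, 0.53038107, 0.20443153]), 'ee_rot': array([-3.13964659e+00, -1.96549993e-04,  2.87681439e+00]), 'wrist_force': array([-0.18500072,  0.91627357, -1.13746607]), 'wrist_torque': array([ 0.0210781 , -0.00057155,  0.00997321]), 'finger_force': 0.0, 'width': 0.09405063448114578}
```

View pics/top0.png

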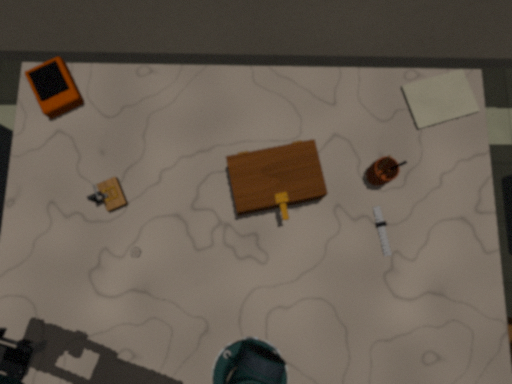

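View pics/side0.png

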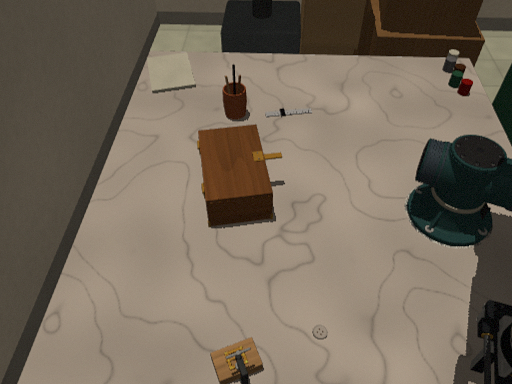

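The top view shows the shut lid at about (227–326, 140–213), with its brass tongue at about (283, 205) pointing at the robot. The side view shows the tongue at about (268, 156), so the hinge is on the far side, and the bystanders are well clear.

```bash
cat > h.py <<'E'
import numpy as np,cv2
from bench import *
def cam(s):
    K=np.array([[s["fx"],0,s["cx"]],[0,s["fy"],s["cy"]],[0,0,1]]);E=np.array(s["extrinsics"]);return K,E
def cast(s,px,z):
    K,E=cam(s);R,t=E[:3,:3],E[:3,3];c=-R.T@t
    d=(R.T@np.linalg.inv(K)@np.c_[np.atleast_2d(px),np.ones(len(np.atleast_2d(px)))].T).T
    return c+d*((z-c[2])/d[:,2])[:,None]
def proj(s,P):
    K,E=cam(s);p=(E[:3,:3]@np.atleast_2d(P).T).T+E[:3,3];p=(K@p.T).T;return p[:,:2]/p[:,2:]
E
python3 - <<'E'
from h import *
for n,(x0,y0,x1,y1) in {"top":(215,130,340,235),"side":(180,110,300,235)}.items():
    s=snapshot(n);im=s["color"][y0:y1,x0:x1];h=cv2.cvtColor(im,cv2.COLOR_BGR2HSV)
    cv2.imwrite(f"pics/{n}_c.png",cv2.resize(im,None,fx=6 if n=="top" else 4.7,fy=6 if n=="top" else 4.7,interpolation=cv2.INTER_CUBIC)[:600,:800])
    br=cv2.inRange(h,(14,120,110),(30,255,255))
    c=max(cv2.findContours(br,0,1)[0],key=cv2.contourArea)
    pts=np.argwhere(br)[:,::-1]+[x0,y0]
    print(n,"brass",len(pts),pts.mean(0),[tuple(p+[x0,y0]) for p in cv2.boxPoints(cv2.minAreaRect(c))])
    P=cast(s,[p+[x0,y0] for p in cv2.boxPoints(cv2.minAreaRect(c))],.1);print(P.round(4).tolist())
    wd=cv2.inRange(h,(3,100,60),(14,255,255))
    c=max(cv2.findContours(wd,0,1)[0],key=cv2.contourArea)
    b=cv2.approxPolyDP(cv2.convexHull(c),3,True)[:,0]+[x0,y0]
    print("wood",b.tolist(),cast(s,b,.102).round(4).tolist())
E
```

```text
top brass 215 [282.0744186  203.10232558] [(np.float64(274.71821212768555), np.float64(192.3640899658203)), (np.float64(286.7880325317383), np.float64(191.76060485839844)), (np.float64(288.14463806152344), np.float64(218.8927764892578)), (np.float64(276.07482147216797), np.float64(219.4962615966797))]
[[0.5136, -0.0619, 0.1], [0.5158, -0.0957, 0.1], [0.4398, -0.0991, 0.1], [0.4377, -0.0658, 0.1]]
wood [[314, 141], [325, 194], [236, 211], [227, 156]] [[0.664, -0.1742, 0.102], [0.5105, -0.2024, 0.102], [0.4597, 0.0453, 0.102], [0.6161, 0.0738, 0.102]]
side brass 216 [251.19444444 158.79166667] [(np.float64(252.0), np.float64(151.0)), (np.float64(281.0), np.float64(151.0)), (np.float64(281.0), np.float64(160.0)), (np.float64(252.0), np.float64(160.0))]
[[0.514, -0.1034, 0.1], [0.4375, -0.1071, 0.1], [0.437, -0.0732, 0.1], [0.512, -0.0696, 0.1]]
wood [[255, 125], [272, 192], [206, 201], [198, 131]] [[0.5117, -0.207, 0.102], [0.457, 0.0401, 0.102], [0.6132, 0.0766, 0.102], [0.6677, -0.1742, 0.102]]
```

View pics/top_c.png

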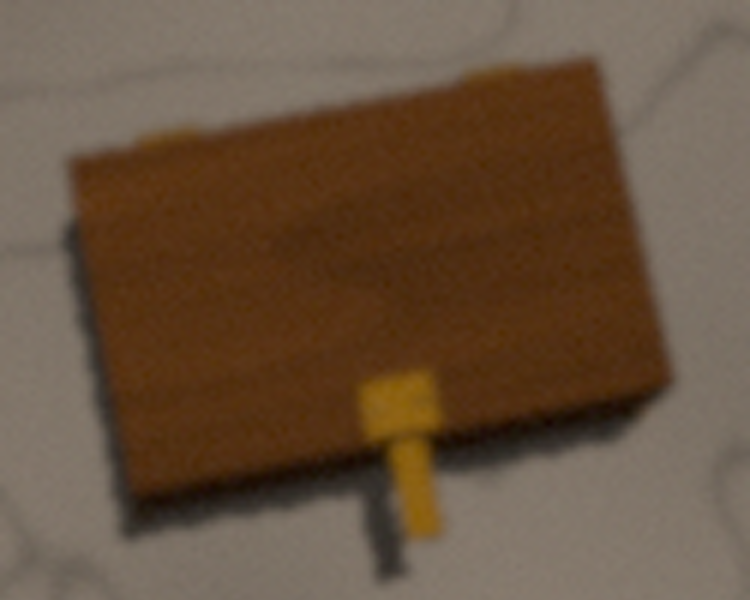

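Both views agree: the case centre is at about (0.5625, -0.065) with yaw 0.203. That puts the tongue point at about (0.451, -0.088, 0.097). The visible tongue tip at about (286, 219) px matches this.

Units first: shifts go in shares of 0.8 m and turns go in shares of 2 rad. So -0.02585 m / 0.8 = -0.0323, -0.0229 m / 0.8 = -0.0286.

Emit:
creep_tool(steps=[{"aperture":0.06,"trans":[-0.0286,-0.0323,0]},{"aperture":0.06,"trans":[-0.0286,-0.0323,0]},{"aperture":0.06,"trans":[-0.0286,-0.0323,0]},{"aperture":0.06,"trans":[-0.0286,-0.0323,0]},{"aperture":0.06,"trans":[-0.0286,-0.0323,0]},{"aperture":0.06,"trans":[-0.0286,-0.0323,0]},{"aperture":0.06,"trans":[-0.0286,-0.0323,0]},{"aperture":0.06,"trans":[-0.0286,-0.0323,0]},{"aperture":0.06,"trans":[-0.0286,-0.0323,0]},{"aperture":0.06,"trans":[-0.0286,-0.0323,0]},{"aperture":0.06,"trans":[-0.0286,-0.0323,0]},{"aperture":0.06,"trans":[-0.0286,-0.0323,0]},{"aperture":0.06,"trans":[-0.0286,-0.0323,0]},{"aperture":0.06,"trans":[-0.0286,-0.0323,0]},{"aperture":0.06,"trans":[-0.0286,-0.0323,0]},{"aperture":0.06,"trans":[-0.0286,-0.0323,0]},{"aperture":0.06,"trans":[-0.0286,-0.0323,0]},{"aperture":0.06,"trans":[-0.0286,-0.0323,0]},{"aperture":0.06,"trans":[-0.0286,-0.0323,0]},{"aperture":0.06,"trans":[-0.0286,-0.0323,0]}])

```text
time: 1.87
tool_pos: [0.451, -0.0897, 0.2053]
ee_rot: [3.141, 0.0, 2.876]
wrist_force: [0.2, 1.3, -0.2]
width: 0.0602
finger_force: 0.0
```

Emit:
creep_tool(steps=[{"aperture":0.06,"twist":0.0625},{"aperture":0.06,"twist":0.0625},{"aperture":0.06,"twist":0.0625},{"aperture":0.06,"twist":0.0625},{"aperture":0.06,"twist":0.0625},{"aperture":0.06,"twist":0.0625},{"aperture":0.06,"twist":0.0625},{"aperture":0.06,"twist":0.0625},{"aperture":0.06,"twist":0.0625},{"aperture":0.06,"twist":0.0625},{"aperture":0.06,"twist":0.0625},{"aperture":0.06,"twist":0.0625},{"aperture":0.06,"twist":0.0625},{"aperture":0.06,"twist":0.0625},{"aperture":0.06,"twist":0.0625},{"aperture":0.06,"twist":0.0625},{"aperture":0.06,"twist":0.0625},{"aperture":0.06,"twist":0.0625},{"aperture":0.06,"twist":0.0625},{"aperture":0.06,"twist":0.0625}])

```text
time: 3.53
tool_pos: [0.4505, -0.0879, 0.2052]
ee_rot: [-3.141, 0.0, 0.371]
wrist_force: [0.6, -0.1, -0.3]
width: 0.0598
finger_force: 0.0
```

```bash
python3 -c "
from bench import *
print(get_obs()['joint_positions'])"
```

```text
[-3.16466847e-01 -1.16921281e-01  1.57270623e+00  8.37480212e-05
  1.68631367e+00  8.83721949e-01]
```

Scaled: 0.025 m / 0.8 = 0.0313, 0.0125 m / 0.8 = 0.0156, 0.087 rad / 2 = 0.0435.

Emit:
creep_tool(steps=[{"aperture":0.05,"twist":0.0435},{"aperture":0.05,"twist":0.0425},{"aperture":0.05,"trans":[0,0,0.0313]},{"aperture":0.05,"trans":[0,0,0.0313]},{"aperture":0.05,"trans":[0,0,0.0313]},{"aperture":0.05,"trans":[0,0,0.0313]},{"aperture":0.05,"trans":[0,0,0.0156]},{"aperture":0.05,"trans":[0,0,0.0156]},{"aperture":0.05}])

```text
time: 4.28
tool_pos: [0.4483, -0.0872, 0.0772]
ee_rot: [-3.138, 0.006, 0.205]
wrist_force: [-1.9, 1.1, -0.3]
width: 0.05
finger_force: 0.0
```

```bash
python3 - <<'E'
from h import *
a=snapshot("side")["color"][100:220,200:360];b=snapshot("wrist")["color"]
cv2.imwrite("pics/pre.png",np.hstack([cv2.resize(a,(400,300)),cv2.resize(b,(400,300))]))
E
```

```text
(no output)
```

View pics/pre.png

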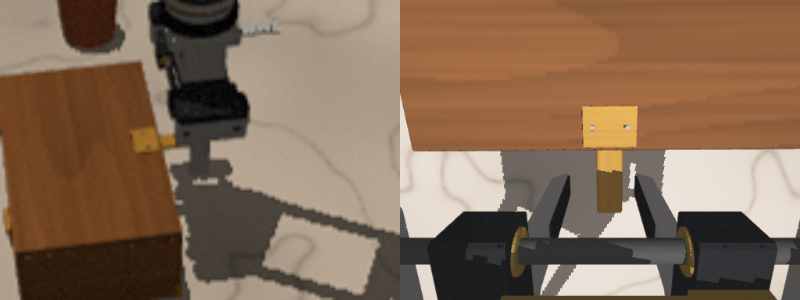

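The tongue sits between the open fingers, close to centred (wrist view about x 610, fingers at 567 and 640). Next I close the fingers and work out the arc.

Emit:
creep_tool(steps=[{"aperture":0.008},{"aperture":0.008},{"aperture":0.008},{"aperture":0.008},{"aperture":0.008},{"aperture":0.008},{"aperture":0.008}])

```text
time: 4.97
tool_pos: [0.4521, -0.0922, 0.0817]
ee_rot: [3.132, -0.002, 0.204]
wrist_force: [1.1, -9.8, -0.1]
width: 0.0175
finger_force: 30.0
```

```bash
python3 - <<'E'
import numpy as np
t=np.r_[np.arange(0,1.51,.1),np.arange(1.55,1.751,.05)]
x=-.196*np.cos(t)+.005*np.sin(t);z=.196*np.sin(t)+.005*np.cos(t)
for a,b,c in zip(t[1:],np.diff(x),-np.diff(z)):print(round(a,2),round(b,4),round(c,4))
E
```

```text
0.1 0.0015 -0.0195
0.2 0.0034 -0.0193
0.3 0.0053 -0.0189
0.4 0.0072 -0.0182
0.5 0.009 -0.0174
0.6 0.0107 -0.0164
0.7 0.0123 -0.0153
0.8 0.0137 -0.014
0.9 0.015 -0.0126
1.0 0.0162 -0.011
1.1 0.0172 -0.0093
1.2 0.0181 -0.0075
1.3 0.0187 -0.0057
1.4 0.0192 -0.0038
1.5 0.0195 -0.0019
1.55 0.0098 -0.0002
1.6 0.0098 0.0003
1.65 0.0098 0.0008
1.7 0.0097 0.0013
1.75 0.0096 0.0018
```

Scaled: -0.0195 m / 0.8 = -0.0244, 0.004 m / 0.8 = 0.005.

Emit:
creep_tool(steps=[{"aperture":0.008,"trans":[0,0.005,0]},{"aperture":0.008,"trans":[0.0019,0,-0.0244]},{"aperture":0.008,"trans":[0.0043,0,-0.0241]},{"aperture":0.008,"trans":[0.0066,0,-0.0236]},{"aperture":0.008,"trans":[0.009,0,-0.0228]},{"aperture":0.008,"trans":[0.0113,0,-0.0218]},{"aperture":0.008,"trans":[0.0134,0,-0.0205]},{"aperture":0.008,"trans":[0.0154,0,-0.0191]},{"aperture":0.008}])

```text
time: 5.72
tool_pos: [0.5019, -0.0815, 0.208]
ee_rot: [3.141, -0.004, 0.206]
wrist_force: [-0.7, 0.1, -0.3]
width: 0.0178
finger_force: 30.0
```

Scaled: 0.0195 m / 0.8 = 0.0244, 0.0192 m / 0.8 = 0.024.

Emit:
creep_tool(steps=[{"aperture":0.008,"trans":[0.0171,0,-0.0175]},{"aperture":0.008,"trans":[0.0188,0,-0.0158]},{"aperture":0.008,"trans":[0.0203,0,-0.0138]},{"aperture":0.008,"trans":[0.0215,0,-0.0116]},{"aperture":0.008,"trans":[0.0226,0,-0.0094]},{"aperture":0.008,"trans":[0.0234,0,-0.0071]},{"aperture":0.008,"trans":[0.024,0,-0.0048]},{"aperture":0.008,"trans":[0.0244,0,-0.0024]},{"aperture":0.008},{"aperture":0.008}])

```text
time: 6.55
tool_pos: [0.6351, -0.0529, 0.2712]
ee_rot: [-3.14, -0.001, 0.206]
wrist_force: [0.4, 2.2, 1.9]
width: 0.0174
finger_force: 30.0
```

Scaled: 0.005 m / 0.8 = 0.0063, 0.0008 m / 0.8 = 0.001.

Emit:
creep_tool(steps=[{"aperture":0.008,"trans":[0.0063,0,-0.0001]},{"aperture":0.008,"trans":[0.0063,0,0]},{"aperture":0.008,"trans":[0.0063,0,0]},{"aperture":0.008,"trans":[0.0063,0,0]},{"aperture":0.008,"trans":[0.0063,0,0.0006]},{"aperture":0.008,"trans":[0.0063,0,0.0006]},{"aperture":0.008,"trans":[0.0063,0,0.0009]},{"aperture":0.008,"trans":[0.0063,0,0.001]},{"aperture":0.008},{"aperture":0.008}])

```text
time: 7.38
tool_pos: [0.6748, -0.0445, 0.2697]
ee_rot: [-3.141, -0.003, 0.206]
wrist_force: [-1.9, 4.8, 5.3]
width: 0.0165
finger_force: 30.0
```

Scaled: 0.0025 m / 0.8 = 0.0031, 0.0004 m / 0.8 = 0.0005.

Emit:
creep_tool(steps=[{"aperture":0.008,"trans":[0.0031,0,0.0005]},{"aperture":0.008,"trans":[0.0031,0,0.0005]},{"aperture":0.008,"trans":[0.0031,0,0.0005]},{"aperture":0.008},{"aperture":0.008}])

```text
time: 7.8
tool_pos: [0.6822, -0.0429, 0.2686]
ee_rot: [-3.141, -0.003, 0.206]
wrist_force: [-0.9, 5.5, 4.7]
width: 0.0165
finger_force: 30.0
```

Emit:
creep_tool(steps=[{"aperture":0.008,"trans":[0.0025,0,0.0005]},{"aperture":0.008,"trans":[0.0025,0,0.0005]},{"aperture":0.008},{"aperture":0.008}])

```text
time: 8.13
tool_pos: [0.6862, -0.0421, 0.2679]
ee_rot: [-3.141, -0.004, 0.206]
wrist_force: [-0.5, 5.6, 4.8]
width: 0.0163
finger_force: 30.0
```

```bash
python3 - <<'E'
from h import *
a=snapshot("side")["color"][30:230,140:340];b=snapshot("top")["color"][90:240,200:350]
cv2.imwrite("pics/open.png",np.hstack([cv2.resize(a,(400,400)),cv2.resize(b,(400,400))]))
E
```

```text
(no output)
```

View pics/open.png

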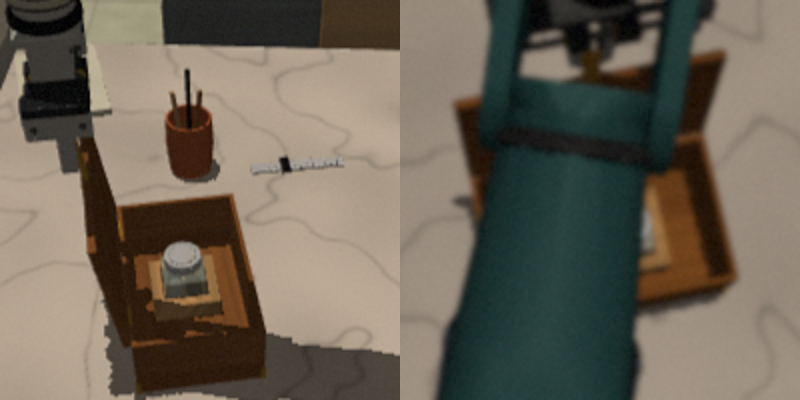

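The lid is past upright, with no stop force yet. The side view also shows the jar in its nest, with the cap at about (183, 255) in the crop. I keep easing the lid back until contact.

Scaled: 0.0015 m / 0.8 = 0.0019, 0.0003 m / 0.8 = 0.0004.

Emit:
creep_tool(steps=[{"aperture":0.008,"trans":[0.0019,0,0.0004]},{"aperture":0.008,"trans":[0.0019,0,0.0004]},{"aperture":0.008},{"aperture":0.008}])

```text
time: 8.57
tool_pos: [0.6892, -0.0415, 0.2674]
ee_rot: [-3.141, -0.004, 0.206]
wrist_force: [0.7, 4.9, 5.5]
width: 0.0165
finger_force: 30.0
```

Emit:
creep_tool(steps=[{"aperture":0.008,"trans":[0.0019,0,0.0004]},{"aperture":0.008,"trans":[0.0019,0,0.0004]},{"aperture":0.008},{"aperture":0.008}])

```text
time: 8.9
tool_pos: [0.6922, -0.0408, 0.2668]
ee_rot: [-3.141, -0.004, 0.206]
wrist_force: [-0.5, 5.8, 4.5]
width: 0.0163
finger_force: 30.0
```

Scaled: 0.002 m / 0.8 = 0.0025, 0.0004 m / 0.8 = 0.0005.

Emit:
creep_tool(steps=[{"aperture":0.008,"trans":[0.0025,0,0.0005]},{"aperture":0.008,"trans":[0.0025,0,0.0005]},{"aperture":0.008},{"aperture":0.008}])

```text
time: 9.23
tool_pos: [0.6936, -0.0405, 0.2663]
ee_rot: [-3.14, 0.002, 0.205]
wrist_force: [-7.5, 3.9, 7.1]
width: 0.016
finger_force: 30.0
```

```bash
python3 - <<'E'
from h import *
s=snapshot("side");im=s["color"]
cv2.imwrite("pics/lid.png",cv2.resize(im[60:220,150:290],None,fx=3.7,fy=3.7,interpolation=cv2.INTER_CUBIC))
H=np.array([.6428,-.0488,.092]);X=np.array([.9795,.2016,0]);Y=np.array([-.2016,.9795,0]);Z=np.array([0,0,1.])
for th in (1.6,1.7,1.75):
  d=-X*np.cos(th)+Z*np.sin(th);n=X*np.sin(th)+Z*np.cos(th)
  # inner face corners near-camera side(+y) & far
  print(th,((proj(s,[H+.164*d+.13*Y,H+.164*d-.13*Y,H+.164*d+.13*Y+.01*n,H+.13*Y,H+.211*d])-[150,60])*3.7).round(0).tolist())
E
```

```text
1.6 [[169.0, 352.0], [146.0, 88.0], [152.0, 354.0], [203.0, 534.0], [146.0, 148.0]]
1.7 [[141.0, 356.0], [122.0, 92.0], [124.0, 360.0], [203.0, 534.0], [111.0, 154.0]]
1.75 [[127.0, 359.0], [111.0, 95.0], [110.0, 364.0], [203.0, 534.0], [94.0, 157.0]]
```

View pics/lid.png

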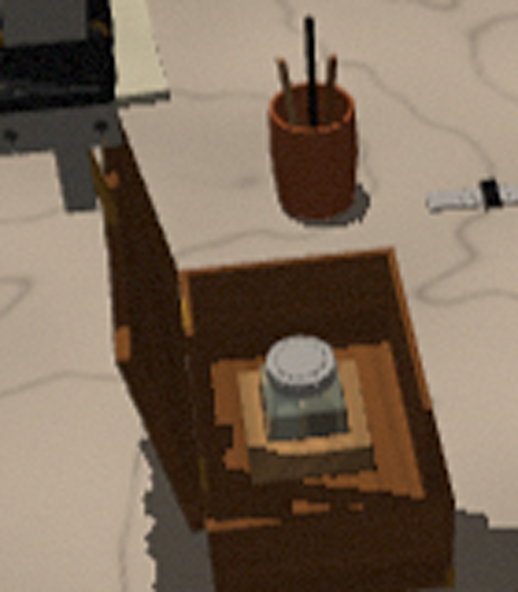

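The stop is reached: reaction is 7.5 N and the lid corner at about (128, 358) matches 1.75 rad. The cap appears at about (300, 365) in the crop. Next I release the tongue and retreat.

Scaled: -0.04 m / 0.8 = -0.05, -0.03 m / 0.8 = -0.0375.

Emit:
creep_tool(steps=[{"aperture":0.05},{"aperture":0.05},{"aperture":0.05},{"aperture":0.05},{"aperture":0.05,"trans":[0,0,-0.0188]},{"aperture":0.05,"trans":[0,0,-0.0375]},{"aperture":0.05,"trans":[0,0,-0.0375]},{"aperture":0.06,"trans":[-0.0375,0,-0.0125]},{"aperture":0.07,"trans":[-0.05,0,0]},{"aperture":0.07,"trans":[-0.05,0,0]},{"aperture":0.07,"trans":[-0.05,0,0]},{"aperture":0.07,"trans":[-0.05,0,0]},{"aperture":0.07,"trans":[-0.05,0,0]},{"aperture":0.07,"trans":[-0.0375,0,0]},{"aperture":0.07}])

```text
time: 10.53
tool_pos: [0.4364, -0.0952, 0.3516]
ee_rot: [3.139, -0.002, 0.201]
wrist_force: [0.3, -0.6, 1.2]
width: 0.0697
finger_force: 0.0
```

```bash
python3 - <<'E'
from h import *
out=[]
for n in ("side","top"):
    s=snapshot(n);im=s["color"];q=proj(s,[[.5625,-.0653,.082]])[0];x0,y0=(q-[40,35]).astype(int)
    c=im[y0:y0+70,x0:x0+80];h=cv2.cvtColor(c,cv2.COLOR_BGR2HSV)
    m=cv2.inRange(h,(0,0,95),(180,45,255));k,l,st,ce=cv2.connectedComponentsWithStats(m)
    for i in range(1,k):
        if st[i,4]>40: print(n,st[i].tolist(),(ce[i]+[x0,y0]).round(1),cast(s,ce[i]+[x0,y0],.082).round(4),cast(s,ce[i]+[x0,y0],.078).round(4))
    out.append(cv2.resize(c,(400,350),interpolation=cv2.INTER_CUBIC))
    w=cv2.inRange(h,(8,60,110),(22,170,255))
w=snapshot("wrist");np.savez("w.npz",**w);
out.append(cv2.resize(w["color"],(333,250)));b=np.zeros((250,800,3),np.uint8);b[:,:333]=out[2]
cv2.imwrite("pics/jar.png",np.vstack([np.hstack(out[:2]),b]))
print(proj(w,[[.5625,-.0653,.082]]))
E
```

```text
side [30, 21, 19, 13, 197] [230.8 157.1] [[ 0.5706 -0.0961  0.082 ]] [[ 0.5712 -0.1002  0.078 ]]
top [40, 27, 6, 12, 46] [277.2 172.7] [[ 0.5739 -0.0702  0.082 ]] [[ 0.5748 -0.0705  0.078 ]]
[[255.21024935  69.49091069]]
```

View pics/jar.png

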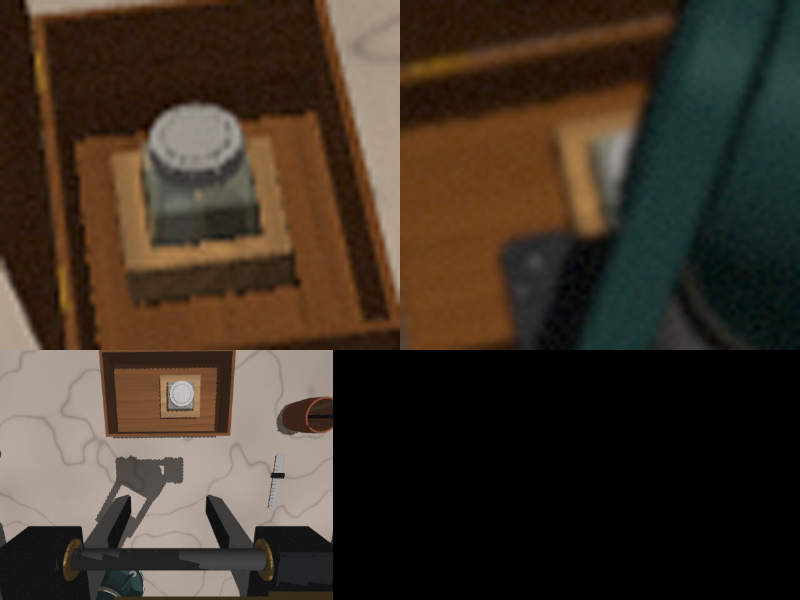

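The side view shows the capped jar seated in its nest, the cap centred at about (231, 157) px. The top view is hidden by the arm. The wrist view shows the cap at about (278, 68) px, so I triangulate from side and wrist.

```bash
python3 - <<'E'
from h import *
w=dict(np.load("w.npz"));c=w["color"][40:110,240:320];h=cv2.cvtColor(c,cv2.COLOR_BGR2HSV)
for v in (110,140):
    m=cv2.inRange(h,(0,0,v),(180,40,255));k,l,st,ce=cv2.connectedComponentsWithStats(m)
    i=1+st[1:,4].argmax();b=st[i];p=ce[i]+[240,40];print(v,b.tolist(),p,cast(w,p,.082).round(4), cast(w,[[240+b[0],p[1]],[240+b[0]+b[2],p[1]]],.082).round(4).tolist())
# case rim check and nest in wrist: outer nest corners
n=cv2.inRange(h,(8,40,120),(25,150,255));k,l,st,ce=cv2.connectedComponentsWithStats(n);i=1+st[1:,4].argmax()
cc=max(cv2.findContours((l==i).astype(np.uint8),0,1)[0],key=cv2.contourArea)
q=cv2.approxPolyDP(cv2.convexHull(cc),3,True)[:,0]+[240,40];P=cast(w,q,.032);print(q.tolist(),P.round(4).tolist())
s=snapshot("side");c=s["color"];x0,y0=195,120;hh=cv2.cvtColor(c[y0:190,x0:270],cv2.COLOR_BGR2HSV)
for v in (95,120,140):
    m=cv2.inRange(hh,(0,0,v),(180,45,255));k,l,st,ce=cv2.connectedComponentsWithStats(m);i=1+st[1:,4].argmax();b=st[i];p=ce[i]+[x0,y0]
    print("side",v,b.tolist(),p,cast(s,p,.082).round(4))
E
```

```text
110 [19, 7, 39, 43, 1538] [278.14824447  68.36931079] [[ 0.57   -0.0948  0.082 ]] [[0.5649, -0.0699, 0.082], [0.5753, -0.1206, 0.082]]
140 [20, 7, 38, 42, 1228] [278.90553746  66.36644951] [[ 0.5726 -0.0953  0.082 ]] [[0.5676, -0.0707, 0.082], [0.5777, -0.1201, 0.082]]
[[308, 40], [319, 71], [319, 106], [287, 109], [248, 103], [246, 40]] [[0.6224, -0.1304, 0.032], [0.5849, -0.1565, 0.032], [0.5365, -0.1689, 0.032], [0.5224, -0.1223, 0.032], [0.5191, -0.0625, 0.032], [0.6043, -0.0427, 0.032]]
side 95 [27, 31, 19, 13, 197] [230.67005076 157.0964467 ] [[ 0.5708 -0.0961  0.082 ]]
side 120 [27, 31, 18, 13, 182] [230.58241758 157.02747253] [[ 0.5711 -0.0963  0.082 ]]
side 140 [27, 32, 18, 11, 139] [230.58273381 156.68345324] [[ 0.5712 -0.0976  0.082 ]]
```

The cap is at about (0.5705, -0.096). The wrist and side views agree within 2 mm, the width is about 50 mm, and the cap lies on the case's mid-line.

Scaled: 0.03 m / 0.8 = 0.0375, 0.0262 m / 0.8 = 0.0328, 0.12 rad / 2 = 0.06.

Emit:
creep_tool(steps=[{"aperture":0.075,"trans":[0.0328,0.007,0]},{"aperture":0.075,"trans":[0.0328,0.007,0]},{"aperture":0.075,"trans":[0.0328,0.007,0]},{"aperture":0.075,"trans":[0.0328,0.007,0]},{"aperture":0.075,"trans":[0.0328,0.007,0]},{"aperture":0.075,"trans":[0,0,0.0375],"twist":0.06},{"aperture":0.075,"trans":[0,0,0.0375],"twist":0.06},{"aperture":0.075,"trans":[0,0,0.0375],"twist":0.06},{"aperture":0.075,"trans":[0,0,0.0375],"twist":0.06},{"aperture":0.075,"trans":[0,0,0.0375],"twist":0.06},{"aperture":0.075,"trans":[0,0,0.0375]},{"aperture":0.075,"trans":[0,0,0.0375]},{"aperture":0.075},{"aperture":0.075}])

```text
time: 11.9
tool_pos: [0.5736, -0.0943, 0.1368]
ee_rot: [3.141, 0.006, -0.394]
wrist_force: [-0.0, -1.3, 0.6]
width: 0.0748
finger_force: 0.0
```

```bash
python3 - <<'E'
from h import *
o=get_obs();print(o['tool_pos'],o['ee_rot'],o['joint_positions'])
w=snapshot("wrist");b=snapshot("side")["color"][70:220,160:360]
cv2.imwrite("pics/over.png",np.hstack([cv2.resize(w["color"],(400,300)),cv2.resize(b,(400,300))]))
E
```

```text
[ 0.57361459 -0.09430584  0.13675898] [ 3.14079358  0.00636054 -0.39435499] [-2.60502987e-01  1.84175497e-01  1.39847911e+00  5.69048347e-05
  1.56534833e+00  1.70464529e+00]
```

View pics/over.png

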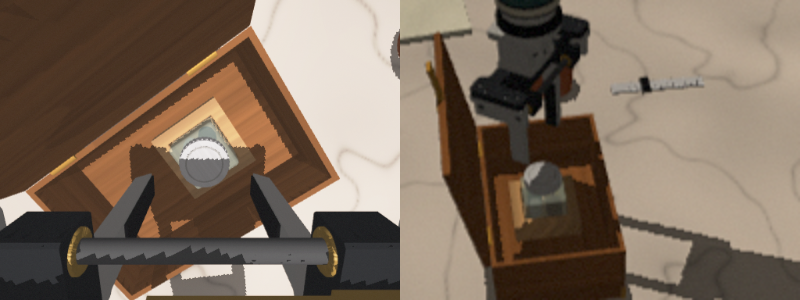

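The wrist view shows the cap at about (204, 160), centred between the fingers at 154 and 252. A quick cast will fix the last offset.

```bash
python3 - <<'E'
from h import *
w=snapshot("wrist");print(cast(w,[[261,205],[228,205],[295,205]],.082).round(4).tolist(), proj(w,[[.5705,-.096,.082]]))
h=cv2.cvtColor(w["color"],cv2.COLOR_BGR2HSV)[150:250,200:330]
m=cv2.inRange(h,(0,0,60),(180,45,255));k,l,st,ce=cv2.connectedComponentsWithStats(m);i=1+st[1:,4].argmax();print(st[i],ce[i]+[200,150])
E
```

```text
[[0.577, -0.0974, 0.082], [0.587, -0.0733, 0.082], [0.5667, -0.1223, 0.082]] [[262.47670063 212.84910383]]
[  19    8   86   85 4383] [261.1994068  202.49098791]
```

Scaled: 0.015 m / 0.8 = 0.0188, 0.0022 m / 0.8 = 0.0028.

Emit:
creep_tool(steps=[{"aperture":0.075,"trans":[0.0013,0.0028,0.0188]},{"aperture":0.075,"trans":[0,0,0.0188]},{"aperture":0.075,"trans":[0,0,0.0188]},{"aperture":0.075,"trans":[0,0,0.0188]},{"aperture":0.075},{"aperture":0.075}])

```text
time: 12.55
tool_pos: [0.5752, -0.0977, 0.0814]
ee_rot: [-3.141, -0.002, -0.395]
wrist_force: [-0.7, 0.1, 0.2]
width: 0.0747
finger_force: 0.0
```

Emit:
creep_tool(steps=[{"aperture":0.075}])

```text
time: 12.63
tool_pos: [0.5758, -0.0978, 0.0824]
ee_rot: [-3.141, -0.004, -0.395]
wrist_force: [0.1, -0.0, -0.5]
width: 0.0748
finger_force: 0.0
```

Emit:
creep_tool(steps=[{"aperture":0.075,"trans":[0,0,0.0125]},{"aperture":0.075,"trans":[0,0,0.0113]},{"aperture":0.075},{"aperture":0.04},{"aperture":0.04},{"aperture":0.04},{"aperture":0.04},{"aperture":0.04},{"aperture":0.04},{"aperture":0.04}])

```text
time: 13.47
tool_pos: [0.5747, -0.0971, 0.0612]
ee_rot: [-3.141, -0.001, -0.395]
wrist_force: [1.4, 1.3, 0.7]
width: 0.0499
finger_force: 30.0
```

Emit:
creep_tool(steps=[{"aperture":0.04}])

```text
time: 13.55
tool_pos: [0.5747, -0.0971, 0.0612]
ee_rot: [-3.141, -0.001, -0.395]
wrist_force: [1.6, 2.0, 1.1]
width: 0.0502
finger_force: 30.0
```

The fingers hold at 50 mm with little side force. I unscrew a little and check.

Scaled: -0.0002 m / 0.8 = -0.0003, -0.1 rad / 2 = -0.05.

Emit:
creep_tool(steps=[{"aperture":0.04,"trans":[0,0,-0.0003],"twist":-0.05},{"aperture":0.04,"trans":[0,0,-0.0003],"twist":-0.05},{"aperture":0.04,"trans":[0,0,-0.0003],"twist":-0.05},{"aperture":0.04,"trans":[0,0,-0.0003],"twist":-0.05},{"aperture":0.04,"trans":[0,0,-0.0003],"twist":-0.05},{"aperture":0.04}])

```text
time: 14.05
tool_pos: [0.575, -0.0973, 0.0621]
ee_rot: [3.142, -0.002, 0.107]
wrist_force: [2.8, 0.9, -0.2]
width: 0.0494
finger_force: 30.0
```

```bash
python3 -c "
from bench import *
o=get_obs();print(o['wrist_torque'],o['joint_positions'][5])"
```

```text
[ 0.11756989 -0.29873077 -0.01268993] 1.1989126153405294
```

Scaled: -0.0002 m / 0.8 = -0.0003, -0.1 rad / 2 = -0.05.

Emit:
creep_tool(steps=[{"aperture":0.04,"trans":[0,0,-0.0003],"twist":-0.05},{"aperture":0.04,"trans":[0,0,-0.0003],"twist":-0.05},{"aperture":0.04,"trans":[0,0,-0.0003],"twist":-0.05}])

```text
time: 14.3
tool_pos: [0.5753, -0.0966, 0.0628]
ee_rot: [-3.141, -0.003, 0.407]
wrist_force: [3.4, 3.9, -0.1]
width: 0.0495
finger_force: 30.0
```

```bash
python3 -c "
from bench import *
o=get_obs();print(o['wrist_torque'])"
```

```text
[ 0.61107131 -0.43574169 -0.04892085]
```

Emit:
creep_tool(steps=[{"aperture":0.04,"trans":[0,0,-0.0003],"twist":-0.05},{"aperture":0.04,"trans":[0,0,-0.0003],"twist":-0.05},{"aperture":0.04,"trans":[0,0,-0.0003],"twist":-0.05},{"aperture":0.04,"trans":[0,0,-0.0003],"twist":-0.05},{"aperture":0.04}])

```text
time: 14.72
tool_pos: [0.5747, -0.096, 0.0635]
ee_rot: [-3.141, -0.002, 0.805]
wrist_force: [2.3, 3.9, 0.6]
width: 0.0501
finger_force: 30.0
```

```bash
python3 -c "
from bench import *
o=get_obs();print(o['wrist_torque'])"
```

```text
[ 0.8543041  -0.23112179 -0.05662573]
```

The TCP rose 2.3 mm over 1.20 rad, as the thread should give. I regrip for the second stroke.

Scaled: 0.12 rad / 2 = 0.06.

Emit:
creep_tool(steps=[{"aperture":0.075},{"aperture":0.075},{"aperture":0.075},{"aperture":0.075,"twist":0.06},{"aperture":0.075,"twist":0.06},{"aperture":0.075,"twist":0.06},{"aperture":0.075,"twist":0.06},{"aperture":0.075,"twist":0.06},{"aperture":0.075,"twist":0.06},{"aperture":0.075,"twist":0.06},{"aperture":0.075,"twist":0.06},{"aperture":0.075,"twist":0.06},{"aperture":0.075,"twist":0.06},{"aperture":0.075},{"aperture":0.075}])

```text
time: 15.97
tool_pos: [0.574, -0.098, 0.0631]
ee_rot: [3.141, 0.0, -0.394]
wrist_force: [0.3, 0.1, 0.4]
width: 0.0748
finger_force: 0.0
```

Emit:
creep_tool(steps=[{"aperture":0.04},{"aperture":0.04},{"aperture":0.04},{"aperture":0.04},{"aperture":0.04},{"aperture":0.04},{"aperture":0.04}])

```text
time: 16.55
tool_pos: [0.5742, -0.0977, 0.0632]
ee_rot: [3.141, 0.0, -0.395]
wrist_force: [-1.1, -0.2, 0.5]
width: 0.0495
finger_force: 30.0
```

Scaled: -0.0002 m / 0.8 = -0.0003, -0.1 rad / 2 = -0.05.

Emit:
creep_tool(steps=[{"aperture":0.04,"trans":[0,0,-0.0003],"twist":-0.05},{"aperture":0.04,"trans":[0,0,-0.0003],"twist":-0.05},{"aperture":0.04,"trans":[0,0,-0.0003],"twist":-0.05},{"aperture":0.04,"trans":[0,0,-0.0003],"twist":-0.05},{"aperture":0.04,"trans":[0,0,-0.0003],"twist":-0.05},{"aperture":0.04,"trans":[0,0,-0.0003],"twist":-0.05},{"aperture":0.04,"trans":[0,0,-0.0003],"twist":-0.05},{"aperture":0.04,"trans":[0,0,-0.0003],"twist":-0.05},{"aperture":0.04,"trans":[0,0,-0.0003],"twist":-0.05},{"aperture":0.04,"trans":[0,0,-0.0003],"twist":-0.05},{"aperture":0.04,"trans":[0,0,-0.0003],"twist":-0.05},{"aperture":0.04},{"aperture":0.04}])

```text
time: 17.63
tool_pos: [0.5737, -0.0967, 0.0651]
ee_rot: [-3.14, 0.0, 0.703]
wrist_force: [-2.0, 1.4, 0.8]
width: 0.0499
finger_force: 30.0
```

```bash
python3 -c "
from bench import *
o=get_obs();print(o['wrist_torque'])"
```

```text
[0.28816226 0.43857487 0.09523   ]
```

The total turn is about 2.30 rad. I try a small lift and watch the vertical force; the jar would add about 5 N.

Scaled: -0.001 m / 0.8 = -0.0013.

Emit:
creep_tool(steps=[{"aperture":0.04,"trans":[0,0,-0.0013]},{"aperture":0.04,"trans":[0,0,-0.0013]},{"aperture":0.04,"trans":[0,0,-0.0013]},{"aperture":0.04}])

```text
time: 17.97
tool_pos: [0.5743, -0.0971, 0.0685]
ee_rot: [-3.141, -0.0, 0.704]
wrist_force: [-0.8, 3.2, -0.5]
width: 0.0495
finger_force: 30.0
```

Emit:
creep_tool(steps=[{"aperture":0.04,"trans":[0,0,-0.0013]},{"aperture":0.04,"trans":[0,0,-0.0013]},{"aperture":0.04,"trans":[0,0,-0.0013]},{"aperture":0.04},{"aperture":0.04}])

```text
time: 18.38
tool_pos: [0.5749, -0.0982, 0.0722]
ee_rot: [3.14, -0.001, 0.704]
wrist_force: [0.1, -0.4, -0.0]
width: 0.0501
finger_force: 30.0
```

Scaled: -0.003 m / 0.8 = -0.0038, -0.001 m / 0.8 = -0.0013.

Emit:
creep_tool(steps=[{"aperture":0.04,"trans":[0,0,-0.0038]},{"aperture":0.04,"trans":[0,0,-0.0038]},{"aperture":0.04,"trans":[0,0,-0.0038]},{"aperture":0.04,"trans":[0,0,-0.0038]},{"aperture":0.04,"trans":[0,0,-0.0038]},{"aperture":0.04,"trans":[0,0,-0.0038]},{"aperture":0.04,"trans":[0,0,-0.0013]},{"aperture":0.04},{"aperture":0.04},{"aperture":0.04}])

```text
time: 19.22
tool_pos: [0.5741, -0.0974, 0.0902]
ee_rot: [-3.141, 0.0, 0.705]
wrist_force: [-0.6, -0.4, -1.3]
width: 0.0498
finger_force: 30.0
```

```bash
python3 - <<'E'
from h import *
a=snapshot("side")["color"][60:220,150:300];b=snapshot("wrist")["color"]
cv2.imwrite("pics/end.png",np.hstack([cv2.resize(a,(450,480),interpolation=cv2.INTER_CUBIC),cv2.resize(b,(350,480))]))
E
```

```text
(no output)
```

View pics/end.png

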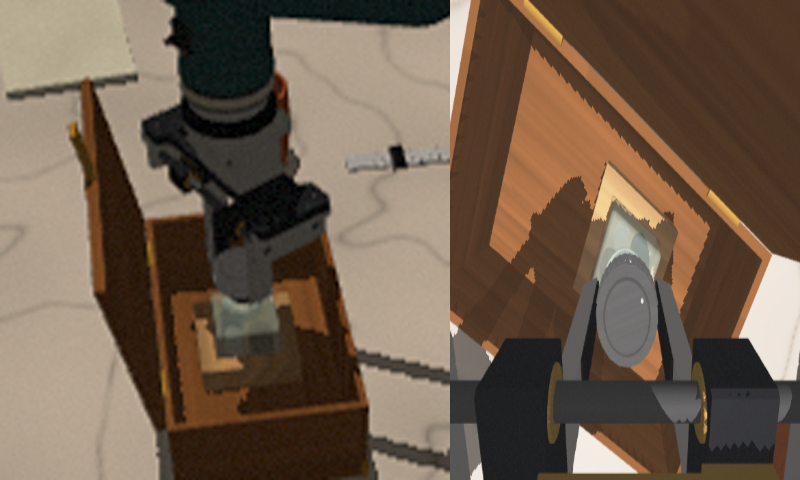

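The jar is still seated in the nest at about (245, 330). The cap is held level above it at about (242, 275), and the lid is resting on its stop. The cap's lower edge is about 14 mm above the mouth.

```bash
python3 -c "
from bench import *
print(close_job())"
```

```text
the job is handed in; nothing more can be done
None
```

I handed the job in at about 19 s: the lid rests on its stop, the jar is still seated in its nest, and the gripper holds the unscrewed cap level about 14 mm above the mouth; no verdict came back.

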